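Build up the spool hub on the stand's spindle

TASK

Build up the filament-spool hub on the stand: put the blue flange over the upright spindle first, hub side up, then the white spacer, then the orange cap, each fully home and flat on the one below, and let go. The spindle is not exactly in the middle of the stand, so feel for it lightly: do not lean hard on the stand with the parts or the gripper. Leave the spool, the glue jar and the scraper where they are.

Things in the scene. Friction and masses are not known exactly. Their poses are not given: they have to be found in the camera images.
- stand: Fixed stand: dark square steel base 110 x 110 x 12 mm with a round aluminium boss 60 mm across, its flat top 30 mm above the table, and an upright spindle (see seat). Pushing on the stand or spindle with more than 60 N is too hard. Origin: centre of the base's underside (not the spindle); z up, x and y along its sides.
- seat (a point): Centre of the boss's flat top, 30 mm above the table. From the boss rises a plain round steel spindle, 16 mm across, its top edge bevelled over 2 mm down to 13 mm across, top 86 mm above the table. It stands off this point, wherever its cross slide was locked: its axis is 4 to 11 mm from the boss centre, in any direction; this offset is not measured.
- plate: Fixed dark square printer build plate, 270 x 270 x 6 mm, on which the three parts lie. Origin: centre of its underside; z up, top 6 mm above the table.
- flange: Blue flange, loose, 90 g: round disc 84 mm across and 6 mm thick with a hub 40 mm across on top, 20 mm high in all, plain through bore 18.5 mm. It starts hub up on the plate. Origin: on the bore axis at the underside; z along the axis, towards the hub.
- spacer: White plain sleeve, loose, 50 g: 34 mm across, 22 mm high, through bore 18.5 mm, standing on the plate. Origin: on the axis at the underside; z up along the axis.
- cap: Orange ribbed round cap, loose, 60 g: 44 mm across, 22 mm high, closed top, blind bore 18.5 mm wide and 17.5 mm deep from below; it stands bore down on the plate. On the finished stack it stands on the spacer with the spindle 14 mm inside it. Origin: on the axis at the underside; z up along the axis.
- spool: Bystander: blue filament spool lying flat, 120 mm across, 54 mm high. Origin: centre of its underside.
- glue: Bystander: small jar with a red lid, 36 mm across, 85 mm high. Origin: centre of its underside.
- scraper: Bystander: flat scraper (spatula) 200 mm long lying on the table. Origin: middle of its length, on the table; x along its length towards the blade.
Mind the look-alikes: they are no part of the job. What is meant by the stand is not green, and is the smaller of those in its own colour.

How it is judged:
By the outcome, as a careful person would: the job done as asked, in the order asked, and still so for the second after the job is handed in, with the robot touching nothing.
It also fails if it takes over 72 s, if anything falls off the work surface, if the arm or the gripper's body presses on something with over 40 N, if the wrist force passes 120 N, or if a joint passes its speed limit or range.

ROBOT

A 7-joint arm with a two-finger parallel gripper is mounted at the origin on the work surface. World frame = base frame: x ahead of the robot, y to its left, z up, the work surface at z = 0. Lengths are in m, angles in rad, forces in N, time in s.
With the tool pointing down it reaches from about 0.4 to 0.85 m from the base axis. Payload 10.4 kg.
Tool frame: the origin (TCP) lies between the finger pads; the fingertips stand r.tcp_to_tips ahead of it and the grasp point (between the pads) lies 8 mm behind it (r.tcp_to_tips is the distance from the TCP to the fingertips, in m); z points along the fingers, y is the direction in which the jaws open and shut (so a half turn about z gives the same grasp; the last joint's range is limited). The gripper opens to 87 mm and grips with 3 to 60 N. Pads are 19 mm wide; open, the fingers measure 117 mm over their backs; the gripper's body (75 mm by 190 mm) begins 51 mm behind the grasp point.
Start: joints at [-1.22, 0.332, -0.065, 1.46, 0.022, 1.35, -0.088], TCP at [0.228, 0.582, 0.234] pointing down, gripper open.
Joint ranges: [-2.6, 2.6], [-0.5, 2.12], [-1.47, 1.34], [0.16, 2.42], [-1.27, 4.41], [0.06, 2.06], [-2.6, 2.6]. Speed limits (rad/s): [2.22, 2.22, 2.79, 2.79, 3.14, 3.14, 3.14].

INTERFACE

Orientations are given as a rotation vector (axis times angle).
In Python, from station import r, kin, state, imaging, boxes_of gives the robot as it stands. The module is installed in compiled form; this text tells all that it offers. Calls block until the motion is done:
- r.move_pose(position, orientation): joint-space move of the TCP to a pose.
- r.movel(position, max_speed=0.15, rot=None, max_force=None): straight line of the TCP; rot=None keeps the orientation; max_speed is the mean speed in m/s. With max_force (N) it stops when the force on the tool has changed by that much, and returns True; else False.
- r.set_joints(angles): joint-space move.
- r.set_gripper(opening): finger opening in m; the grip force is fixed at half the most; returns when the fingers have stopped.
- r.pause(seconds).
- kin.ik(position, orientation): joint angles nearest the present ones, or None.
- state(): the state.
- imaging.camera(name): name is "scene" or "top"; returns a dict with "image" (420x560x3 uint8, red, green, blue), "camera_matrix" (3x3 intrinsics, pixels), "R" (3x3) and "t" (3): a world point X has camera coordinates R X + t. Camera axes: x right, y down, z forward; pixel columns grow to the right and rows downward; lengths in m; the calibration is good to about 2 mm. A picture is of the moment at which its call begins. There is no depth.
A pose or a line that the arm cannot do raises r.Unreachable and nothing moves.
- r.finish_job(): hands the job in, once; it reports no verdict.
Trained networks look in a picture, given as the dict that the camera call returned (one of the last four; its "shot" number tells which), for a name from the list of things; names that differ only in an ending like _2 or _b are one class to them, and where a whole thing is asked for, a point or a joint stands for the part that bears it (a point fixed in the world has none). Each returns a list of dicts, best first, with "confidence" (0 to 1); they miss things now and then, are a little off and sometimes report something else, mostly with a low value. They report only what shows in the picture. A call takes as long as a camera call. They do not tell look-alikes from the thing itself.
- boxes_of(target, picture): "at" ([x, y, z] in m, in world coordinates, good to about 4 mm: the middle of the surface that is visible of it).
The state is a dict: "time": time; "joint_pos": joint angles; "joint_vel": joint speeds; "joint_efforts": joint torques, N m; "tool_pos": TCP position; "eef_rot": TCP orientation; "ft_force": force on the tool from outside, world axes, zero at the start; "wrist_torque": the same for the moment, N m; "gripper_width": finger opening in m.
Only numpy, scipy, OpenCV 4.12 (cv2) and the standard library are available. Lean on these libraries where they do the work, as an engineer would, in place of code of your own. Each camera call takes 0.05 s, during which the arm holds its last target.

## Working session

There is one attempt and no reset: what is moved stays moved. The work goes in short steps, each a Python script; the robot and the scene stay as the last script left them, time stands still between calls to the robot, and variables do not carry over. Pictures are saved under pics/ and viewed, and the job is handed in when it is done.

```bash
mkdir -p pics
python3 - <<'E'
from station import r, kin, state, imaging, boxes_of
import cv2, numpy as np
s=state(); print(s['time'],s['tool_pos'],s['eef_rot'],s['gripper_width'],r.tcp_to_tips)
for n in ("scene","top"):
    p=imaging.camera(n); cv2.imwrite(f'pics/{n}1.png',p['image'][:,:,::-1])
    print(n,p['camera_matrix'].tolist(),p['R'].tolist(),p['t'].tolist())
    K=p['camera_matrix']
    for t in ("stand","plate","flange","spacer","cap","spool","glue","scraper"):
        for d in boxes_of(t,p):
            a=np.array(d['at']); c=K@(p['R']@a+p['t']); print(t,a.round(4),round(d['confidence'],2),(c[:2]/c[2]).round(0))
print(state()['time'])
E
```

```text
0.0 [0.22808384 0.58150276 0.23276925] [-5.83678314e-01 -3.08668676e+00  2.18918034e-03] 0.08661394153488909 0.011
scene [[388.941660905181, 0.0, 285.19199930036217], [0.0, 388.941660905181, 205.5873451535669], [0.0, 0.0, 1.0]] [[0.654781942705971, 0.7557109659122965, 0.012709976636418962], [0.5307373233931593, -0.4477518865552858, -0.7196083251628257], [-0.5381249864702989, 0.4779321961179078, -0.694263865436085]] [-0.46454650601883146, -0.17915221954574093, 1.1932828806422258]
stand [0.5407 0.152  0.0179] 0.66 [287. 216.]
stand [ 0.4865 -0.2562  0.0257] 0.66 [118. 292.]
stand [0.5673 0.5394 0.0166] 0.63 [393. 160.]
plate [ 0.5569 -0.2058  0.003 ] 0.62 [160. 307.]
flange [ 0.518  -0.1286  0.014 ] 0.76 [183. 272.]
spacer [ 0.6115 -0.2387  0.0225] 0.55 [156. 331.]
cap [ 0.4865 -0.257   0.0289] 0.82 [118. 291.]
spool [0.7341 0.2736 0.0496] 0.89 [382. 228.]
glue [0.7828 0.0404 0.0566] 0.63 [326. 297.]
scraper [ 0.5569 -0.2027  0.0038] 0.71 [161. 306.]
scraper [0.7843 0.0418 0.0546] 0.68 [327. 298.]
scraper [ 0.5334  0.3884 -0.001 ] 0.62 [349. 181.]
top [[404.94248707338556, 0.0, 282.973
[... 314 characters left out ...]
754127, 1.118250555861801]
stand [0.3075 0.2091 0.0178] 0.88 [257. 292.]
stand [0.5288 0.1631 0.016 ] 0.67 [275. 214.]
stand [0.7682 0.06   0.0804] 0.51 [313. 128.]
plate [ 0.5279 -0.1893  0.0091] 0.9 [396. 217.]
flange [ 0.5072 -0.1278  0.0145] 0.58 [376. 223.]
flange [0.7638 0.0587 0.0819] 0.24 [313. 129.]
spacer [ 0.6091 -0.2309  0.0315] 0.49 [412. 188.]
cap [ 0.4783 -0.2467  0.0294] 0.6 [419. 234.]
spool [0.7164 0.2891 0.056 ] 0.96 [232. 147.]
glue [0.7666 0.0576 0.0793] 0.63 [314. 129.]
scraper [ 0.5348  0.3889 -0.0007] 0.83 [199. 212.]
scraper [ 0.5067 -0.1264  0.0119] 0.5 [375. 224.]
scraper [0.766  0.0565 0.0796] 0.49 [314. 129.]
scraper [ 0.4766 -0.2482  0.0304] 0.32 [419. 234.]
0.9
```

View pics/scene1.png

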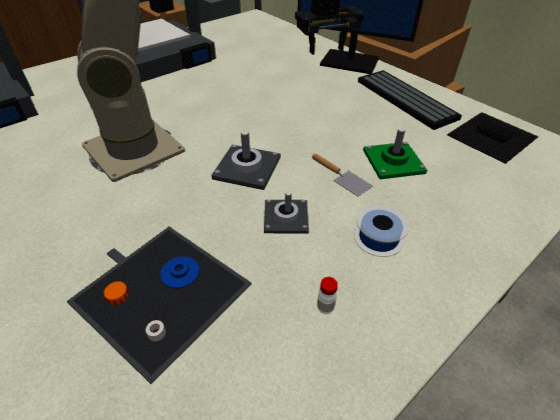

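View pics/top1.png

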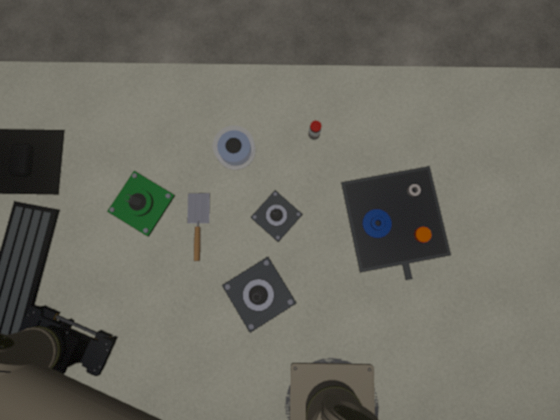

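The two pictures show three candidates for the stand:

| Candidate | Scene pixel | Top pixel |
|---|---|---|
| Large dark | (247,160) | (259,294) |
| Small dark | (287,216) | (276,214) |
| Green | (395,157) | (140,202) |

I choose the small dark one. It is about 35 px wide in top, which is about 105 mm. The flange is at top (377,223), the spacer at (414,189) and the cap at (424,235), and there is only one of each. Next are close crops.

Run:
```python
import cv2,numpy as np
a=cv2.imread('pics/scene1.png');b=cv2.imread('pics/top1.png')
def crop(im,cx,cy,h,s): 
    return cv2.resize(im[cy-h:cy+h,cx-h:cx+h],(s,s),interpolation=cv2.INTER_CUBIC)
cv2.imwrite('pics/crop1.png',np.hstack([crop(a,287,210,30,400),crop(b,276,214,30,400)]))
cv2.imwrite('pics/crop2.png',np.hstack([crop(a,160,295,60,400),crop(b,400,215,40,400)]))
```

```text
(no output)
```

View pics/crop1.png

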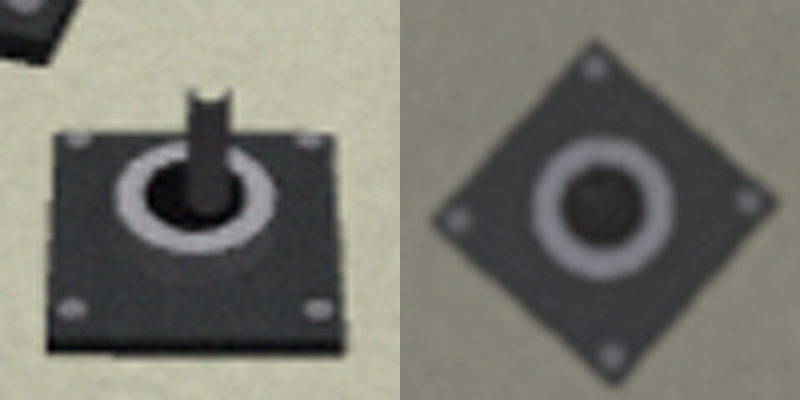

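View pics/crop2.png

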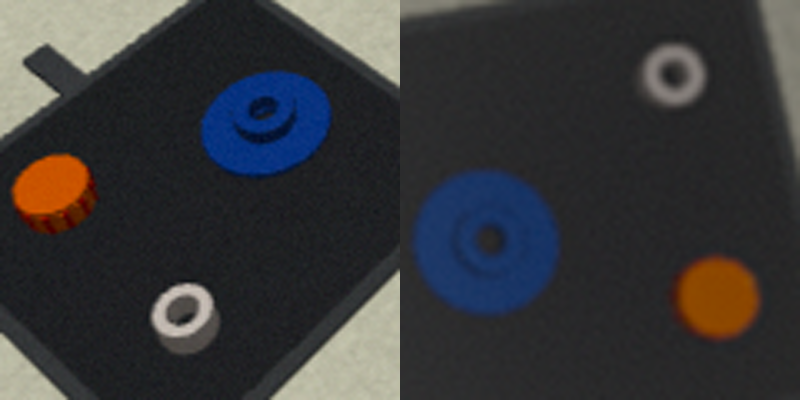

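The close crop confirms the small dark stand: boss ring at scene (286,210) and top (276.5,215), with the spindle slightly right of the boss centre in the scene view. I'll average several shots to locate the features precisely.

Run:
```python
from station import imaging,state
import cv2,numpy as np
for n in ("scene","top"):
    ps=[imaging.camera(n) for _ in range(8)]
    im=np.mean([p['image'].astype(float) for p in ps],0)
    np.savez(n+'.npz',im=im,K=ps[0]['camera_matrix'],R=ps[0]['R'],t=ps[0]['t'])
print(state()['time'])
def crop(im,cx,cy,h,s,g): 
    c=im[cy-h:cy+h,cx-h:cx+h,::-1]; c=np.clip(c*g,0,255).astype(np.uint8)
    return cv2.resize(c,(s,s),interpolation=cv2.INTER_CUBIC)
a=np.load('scene.npz')['im'];b=np.load('top.npz')['im']
cv2.imwrite('pics/crop3.png',np.hstack([crop(a,287,205,20,400,2.5),crop(b,276,214,20,400,3)]))
```

```text
1.7
```

View pics/crop3.png

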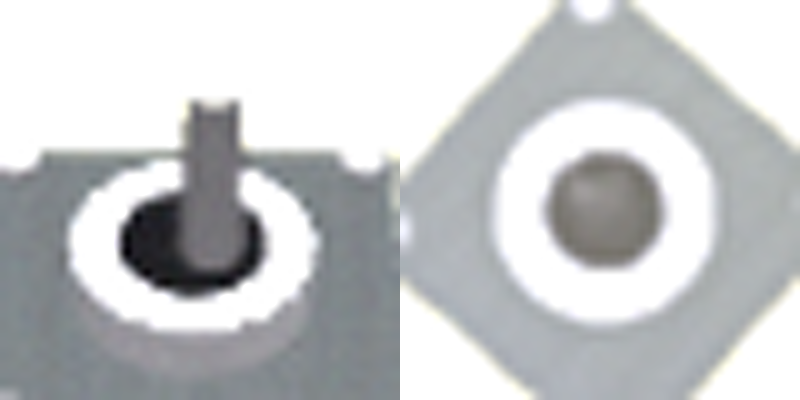

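Run:
```python
import cv2,numpy as np
a=np.load('scene.npz')['im'];b=np.load('top.npz')['im']
g=b.mean(2)[203:228,264:290]; print(g.round(0).astype(int)[6:20,4:22])
c=np.clip((b[206:224,267:285].mean(2)-15)*6,0,255).astype(np.uint8)
c2=np.clip((a[190:222,270:302].mean(2)-0)*2,0,255).astype(np.uint8)
cv2.imwrite('pics/crop4.png',np.hstack([cv2.resize(c2,(400,400),interpolation=0),cv2.resize(c,(400,400),interpolation=0)]))
```

```text
[[114 128 127 118 105  88  66  54  55  57  62  78  99 116 125 125 114  89]
 [124 128 118  95  71  56  43  40  40  42  42  48  67  94 116 125 123 105]
 [129 126 105  69  50  46  43  42  43  45  44  39  45  69 103 122 125 115]
 [130 121  92  54  43  50  51  48  47  46  45  41  39  52  89 116 126 123]
 [128 111  76  46  43  50  52  50  48  47  45  41  39  45  76 111 127 126]
 [127 104  65  42  41  46  48  48  47  47  44  42  41  43  69 107 126 126]
 [127 104  64  41  40  42  45  46  46  44  43  42  40  41  66 106 126 126]
 [128 109  72  44  39  41  43  44  44  42  42  42  40  43  71 108 127 128]
 [131 120  89  53  39  40  42  42  42  42  42  40  39  50  83 114 128 126]
 [131 127 106  71  45  39  40  40  41  41  41  40  46  69 101 123 129 120]
 [129 131 121  97  69  48  41  39  38  39  39  45  68  98 119 129 127 109]
 [120 130 129 120 102  79  61  51  51  51  57  71  98 119 128 128 118  92]
 [103 122 130 130 123 112  98  89  88  90  97 107 120 128 128 119  99  73]
 [ 80 106 123 130 130 127 122 119 119 119 123 127 130 128 118  99  77  62]]
```

View pics/crop4.png

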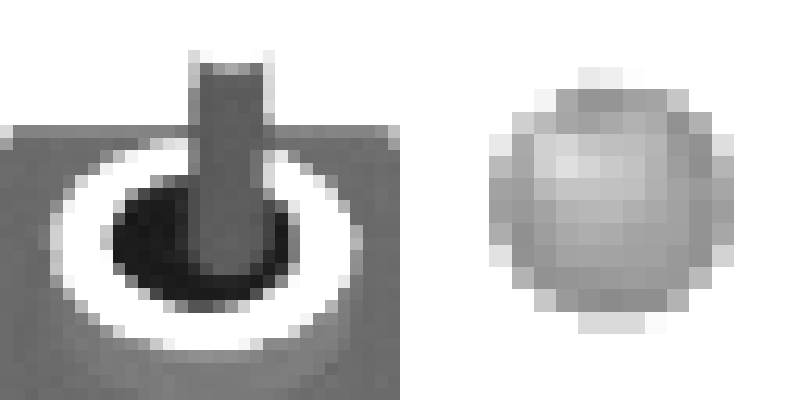

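```bash
cat > meas.py <<'E'
import cv2,numpy as np
from scipy.optimize import least_squares
C={n:dict(np.load(n+'.npz')) for n in ('scene','top')}
def proj(n,X):
    c=C[n]; q=(np.atleast_2d(X)@c['R'].T+c['t'])@c['K'].T; return q[:,:2]/q[:,2:]
S=8
def hullcent(pts):
    h=cv2.convexHull(pts.astype(np.float32)); m=cv2.moments(h); return np.array([m['m10']/m['m00'],m['m01']/m['m00']]),m['m00']
def cyl(x,y,parts):
    a=np.linspace(0,2*np.pi,60,endpoint=False); o=[]
    for rad,z in parts: o.append(np.c_[x+rad*np.cos(a),y+rad*np.sin(a),np.full(60,z)])
    return np.vstack(o)
def maskhull(n,f,cx,cy,h):
    im=C[n]['im'][cy-h:cy+h,cx-h:cx+h]
    v=f(im)                       # signed field >0 inside
    v=cv2.resize(v,None,fx=S,fy=S,interpolation=cv2.INTER_LINEAR)
    k,l,st,ce=cv2.connectedComponentsWithStats((v>0).astype(np.uint8))
    i=1+np.argmax(st[1:,4]); cs,_=cv2.findContours((l==i).astype(np.uint8),0,cv2.CHAIN_APPROX_NONE)
    p=max(cs,key=len)[:,0].astype(float)
    p=(p+.5)/S-.5+[cx-h,cy-h]
    return hullcent(p)
R,G,B=0,1,2
specs={
 'flange':(lambda i:i[...,B]-i[...,R]*1.0-40,lambda i:i[...,B]-i[...,R]-35,(182,271,26),(377,223,18),[(.042,.006),(.042,.012),(.02,.026)]),
 'cap':(lambda i:i[...,R]-i[...,B]-60,lambda i:i[...,R]-i[...,B]-45,(116,293,18),(424,235,14),[(.022,.006),(.022,.028)]),
 'spacer':(lambda i:i.mean(2)-65,lambda i:i.mean(2)-75,(156,330,16),(414,189,14),[(.017,.006),(.017,.028)]),
 'boss':(lambda i:i.mean(2)-85,lambda i:i.mean(2)-92,(287,211,14),(276,214,12),[(.03,.03)]),
}
if __name__=='__main__':
  for k,(fs,ft,ps,pt,parts) in specs.items():
    m={'scene':maskhull('scene',fs,*ps),'top':maskhull('top',ft,*pt)}
    def res(q,views=('scene','top')):
        pr=[(a,b+q[2]) for a,b in parts]
        return np.concatenate([hullcent(proj(n,cyl(q[0],q[1],pr)))[0]-m[n][0] for n in views])
    s=least_squares(res,[.5,0,0],x_scale=[.1,.1,.02])
    out=[s.x.round(4),'res',s.fun.round(2)]
    for v in ('scene','top'):
        t=least_squares(lambda q:res([q[0],q[1],0],(v,)),[.5,0]); out+=[v,t.x.round(4)]
        out.append(('area',round(m[v][1]),round(hullcent(proj(v,cyl(*t.x,parts)))[1])))
    print(k,*out)
E
python3 meas.py
```

```text
flange [ 5.087e-01 -1.320e-01  2.000e-04] res [-0.02  0.   -0.02 -0.01] scene [ 0.5086 -0.1319] ('area', 985, 1019) top [ 0.5087 -0.1321] ('area', 663, 668)
cap [ 0.4783 -0.2605  0.0018] res [-0.24  0.01 -0.36 -0.13] scene [ 0.4771 -0.26  ] ('area', 452, 470) top [ 0.4781 -0.2621] ('area', 224, 225)
spacer [ 0.6075 -0.239   0.0039] res [-0.23 -0.04 -0.32 -0.19] scene [ 0.6054 -0.2383] ('area', 333, 353) top [ 0.6077 -0.2411] ('area', 122, 137)
boss [ 0.5261  0.1606 -0.0027] res [ 0.06 -0.01  0.05  0.04] scene [0.5281 0.1586] ('area', 335, 322) top [0.5259 0.1607] ('area', 348, 341)
```

Run:
```python
from meas import *
g=C['scene']['im'].mean(2)
print(g[190:216,280:300].round(0).astype(int))
for off in [(0,0)]:
  pass
def sil(x,y): return cyl(x,y,[(.008,.03),(.008,.084),(.0065,.086)])
# predicted silhouettes for offsets from boss(scene)
for nm,bx,by in (('scene',.5281,.1586),('top',.5259,.1607)):
  for dx,dy in ((0,0),(.008,0),(0,.008)):
    h=cv2.convexHull(proj(nm,sil(bx+dx,by+dy)).astype(np.float32))[:,0]
    print(nm,dx,dy,h.min(0),h.max(0), proj(nm,[[bx+dx,by+dy,.03],[bx+dx,by+dy,.086]]).round(2).tolist())
```

```text
[[182 182 182 181 182 185 183 184 182 179 181 183 185 182 182 182 182 182
  182 182]
 [179 182 185 182 183 184 183 183 181 179 178 179 181 179 178 183 184 184
  183 181]
 [183 183 184 181 178 179 182 182 181 181 181 184 184 183 182 181 183 184
  183 182]
 [184 187 184 181 171 145 153 181 183 185 172 149 185 185 182 181 182 183
  184 184]
 [183 185 182 182 167 109 125 171 185 173 127 119 186 185 186 186 183 182
  186 185]
 [183 185 184 184 166  96  57  76  84  76  59 111 184 187 184 184 184 183
  183 180]
 [184 185 186 185 166  93  45  48  47  48  47 108 181 183 182 180 180 182
  182 181]
 [181 183 183 185 160  69  45  46  45  46  46 107 180 183 183 183 181 181
  181 182]
 [184 184 181 179 157  66  45  46  48  45  48 109 182 181 179 184 186 186
  184 185]
 [150 149 147 146 130  67  46  47  48  47  47  89 144 145 145 146 146 147
  145 148]
 [ 66  66  66  66  61  48  45  47  46  47  46  55  66  66  67  65  67  66
   66  66]
 [ 54  69  98 111 115  62  44  46  48  47  48  50  56  55  56  55  55  55
   54  56]
 [122 153 153 155 138  65  44  47  46  47  56  93 115  70  54  54  54  54
   55 
[... 964 characters left out ...]
2  42  54  75 105 151 153 155 155 157 144  90  63
   56  53]
 [157 154 151 148 148 148 148 151 152 153 157 156 156 150 122  70  68  62
   55  53]]
scene 0 0 [282.5629  190.41202] [289.4591  211.30211] [[285.79, 209.03], [286.11, 192.23]]
scene 0.008 0 [284.67383 192.12566] [291.68817 213.05891] [[287.91, 210.76], [288.33, 193.96]]
scene 0 0.008 [285.00262 188.98203] [291.96896 209.83138] [[288.22, 207.58], [288.64, 190.79]]
top 0 0 [272.589   209.60626] [278.73755 217.491  ] [[275.95, 214.71], [275.5, 212.42]]
top 0.008 0 [272.64703 206.70932] [278.78717 214.7148 ] [[276.0, 211.94], [275.55, 209.52]]
top 0 0.008 [269.6648  209.56047] [275.94754 217.44687] [[273.16, 214.67], [272.57, 212.38]]
```

```bash
cat > h.py <<'E'
from station import r, kin, state, imaging, boxes_of
import numpy as np, cv2
from scipy.spatial.transform import Rotation as Ro
def rot(yaw): return (Ro.from_euler('z',yaw,degrees=True)*Ro.from_euler('x',180,degrees=True)).as_rotvec()
def st(m=''):
    s=state(); print(m,'t',round(s['time'],2),'p',np.round(s['tool_pos'],4),'F',np.round(s['ft_force'],1),'w',round(s['gripper_width'],4),flush=True); return s
E
python3 - <<'E'
from h import *
s=state()
R0=Ro.from_rotvec(s['eef_rot']); print((R0*Ro.from_euler('x',180,degrees=True).inv()).as_euler('zyx',degrees=True))
for p in ([.5087,-.132,.06],[.478,-.2605,.06],[.606,-.239,.06],[.53,.162,.12]):
  for y in range(-180,180,30):
    q=kin.ik(p,rot(y)); print(p,y,None if q is None else np.round(q,2))
E
```

```text
[ 1.58584569e+02 -1.55154035e-03  3.51513681e-03]
[0.5087, -0.132, 0.06] -180 [-0.47  0.35  0.74  1.94 -0.29  0.95  1.98]
[0.5087, -0.132, 0.06] -150 [-0.47  0.35  0.75  1.94 -0.29  0.95  2.51]
[0.5087, -0.132, 0.06] -120 [ 1.16  0.64 -1.24  1.86  0.67  1.14  2.29]
[0.5087, -0.132, 0.06] -90 [-0.77  0.56  1.17  1.95 -0.6   1.04 -2.47]
[0.5087, -0.132, 0.06] -60 [-0.77  0.56  1.17  1.95 -0.6   1.04 -1.95]
[0.5087, -0.132, 0.06] -30 [-0.77  0.56  1.17  1.95 -0.6   1.04 -1.42]
[0.5087, -0.132, 0.06] 0 [-0.55  0.38  0.84  1.95 -0.34  0.96 -1.11]
[0.5087, -0.132, 0.06] 30 [-0.55  0.38  0.85  1.95 -0.35  0.96 -0.58]
[0.5087, -0.132, 0.06] 60 [-0.56  0.39  0.86  1.95 -0.35  0.96 -0.06]
[0.5087, -0.132, 0.06] 90 [-0.56  0.39  0.86  1.95 -0.36  0.96  0.47]
[0.5087, -0.132, 0.06] 120 [-0.57  0.39  0.87  1.95 -0.36  0.97  1.  ]
[0.5087, -0.132, 0.06] 150 [-0.52  0.37  0.8   1.95 -0.32  0.96  1.49]
[0.478, -0.2605, 0.06] -180 [-0.42  0.52  1.04  1.9  -0.53  1.02  2.42]
[0.478, -0.2605, 0.06] -150 [ 1.13  0.47 -0.86  1.83  0.41  1.04  2.21]
[0.478, -0.2605, 0.06] -120 [ 1.38  0.69 -1.24  1.82  0.
[... 1601 characters left out ...]
 1.8  -0.06  1.08  1.77]
[0.53, 0.162, 0.12] -120 [-0.53  0.27  0.17  1.8  -0.05  1.08  2.28]
[0.53, 0.162, 0.12] -90 [ 0.58  0.59 -1.24  1.74  0.59  1.24  2.34]
[0.53, 0.162, 0.12] -60 [-1.3   0.51  1.17  1.83 -0.51  1.15 -2.57]
[0.53, 0.162, 0.12] -30 [-1.3   0.51  1.17  1.83 -0.51  1.15 -2.05]
[0.53, 0.162, 0.12] 0 [-0.81  0.29  0.51  1.81 -0.16  1.08 -1.82]
[0.53, 0.162, 0.12] 30 [-0.77  0.28  0.46  1.81 -0.14  1.08 -1.31]
[0.53, 0.162, 0.12] 60 [-0.77  0.28  0.45  1.81 -0.14  1.08 -0.79]
[0.53, 0.162, 0.12] 90 [-0.73  0.28  0.4   1.81 -0.12  1.08 -0.28]
[0.53, 0.162, 0.12] 120 [-0.69  0.28  0.36  1.81 -0.11  1.08  0.23]
[0.53, 0.162, 0.12] 150 [-0.64  0.27  0.31  1.8  -0.09  1.08  0.74]
```

Run:
```python
from h import *
x,y=.5087,-.132
r.move_pose([x,y,.07],rot(150)); st('above')
print(r.movel([x,y,.0255],max_force=6)); st('down')
r.set_gripper(.03); st('grip')
r.set_gripper(.055); st('open')
r.movel([x,y,.0255],rot=rot(60),max_speed=.15); st('rot')
r.set_gripper(.03); st('grip2')
```

```text
above t 4.47 p [ 0.5091 -0.1312  0.07  ] F [-0.3  0.9 -0.8] w 0.0869
False
down t 4.92 p [ 0.5086 -0.1321  0.0256] F [ 0.2 -0.3 -0.1] w 0.087
grip t 5.78 p [ 0.5087 -0.132   0.0255] F [-0.2  0.2  0.4] w 0.0384
open t 6.4 p [ 0.5087 -0.132   0.0255] F [ 0.4 -0.3 -0.4] w 0.0548
rot t 8.12 p [ 0.5087 -0.132   0.0255] F [-0.1  0.4 -0.5] w 0.0548
grip2 t 8.57 p [ 0.5087 -0.132   0.0255] F [ 0.6 -0.3 -0.7] w 0.0389
```

Run:
```python
from h import *
r.movel([.5087,-.132,.13],max_speed=.25); st('lift')
r.move_pose([.531,.162,.125],rot(60)); r.pause(.2); st('hover')
for n in ("scene","top"):
    ps=[imaging.camera(n) for _ in range(4)]
    im=np.mean([p['image'].astype(float) for p in ps],0)
    np.savez(n+'2.npz',im=im)
st()
a=np.load('scene2.npz')['im'];b=np.load('top2.npz')['im']
def crop(im,cx,cy,h,s): return cv2.resize(im[cy-h:cy+h,cx-h:cx+h,::-1].astype(np.uint8),(s,s),interpolation=0)
cv2.imwrite('pics/hov.png',np.hstack([crop(a,287,200,40,400),crop(b,276,214,40,400)]))
```

```text
lift t 9.14 p [ 0.5088 -0.1316  0.1301] F [-0.1 -0.1 -1.5] w 0.0388
hover t 10.47 p [0.5313 0.1605 0.1251] F [ 0.4 -0.5 -0.9] w 0.0388
 t 10.88 p [0.531 0.162 0.125] F [ 0.3 -0.7 -1.2] w 0.0394
```

View pics/hov.png

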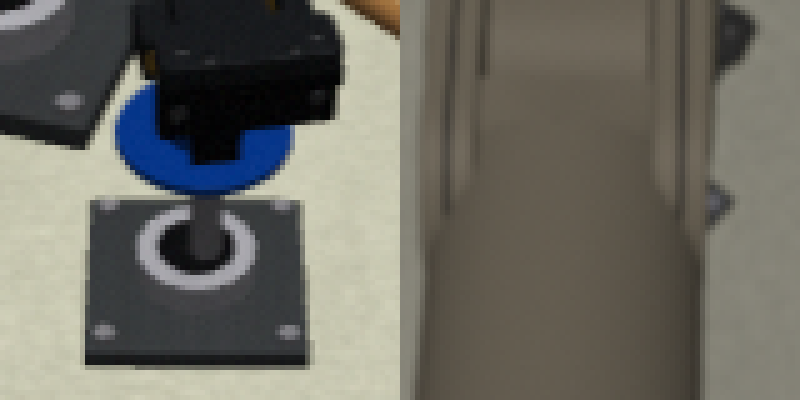

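Run:
```python
from meas import *
im=np.load('scene2.npz')['im']
cx,cy,h=287,200,40
c=im[cy-h:cy+h,cx-h:cx+h]; v=c[...,2]-c[...,0]-40
v=cv2.resize(v,None,fx=S,fy=S,interpolation=cv2.INTER_LINEAR)
m=(v>0).astype(np.uint8); k,l,stt,_=cv2.connectedComponentsWithStats(m); i=1+np.argmax(stt[1:,4])
cs,_=cv2.findContours((l==i).astype(np.uint8),0,1); p=max(cs,key=len)[:,0].astype(float); p=(p+.5)/S-.5+[cx-h,cy-h]
hull=cv2.convexHull(p.astype(np.float32))[:,0]
print('meas L,R,bottom',hull.min(0),hull.max(0))
def ext(q): 
    H=proj('scene',cyl(q[0],q[1],[(.042,.1055),(.042,.1115)])); return np.array([H[:,0].min(),H[:,0].max(),H[:,1].max()])
mm=np.array([hull[:,0].min(),hull[:,0].max(),hull[:,1].max()])
s=least_squares(lambda q:ext(q)-mm,[.53,.16]); print('flange seen at',s.x.round(4),s.fun.round(2))
# spindle by scene: silhouette measured centre col 287.8 (mid), bottom 211.6
def sp(q):
    H=proj('scene',cyl(q[0],q[1],[(.008,.03)])); a=proj('scene',[[q[0],q[1],.03],[q[0],q[1],.086]])
    return [a[:,0].mean()-287.8,H[:,1].max()-211.6]
t=least_squares(sp,[.53,.16]); print('spindle seen at',t.x.round(4))
print('target TCP',(np.array([.531,.162])+t.x-s.x).round(4))
```

```text
meas L,R,bottom [269.5625 176.0625] [304.9375 198.5625]
flange seen at [0.5303 0.1597] [-0.32  0.32 -0.03]
spindle seen at [0.5318 0.1613]
target TCP [0.5325 0.1636]
```

Run:
```python
from h import *
x,y=.532,.164
r.movel([x,y,.112]); st('pre')
hit=r.movel([x,y,.095],max_speed=.04,max_force=5); s=st(f'hit {hit}'); print(np.round(s['wrist_torque'],2))
```

```text
pre t 11.12 p [0.5315 0.164  0.1115] F [-0.  -0.6 -0.5] w 0.0393
hit False t 11.7 p [0.532  0.1639 0.095 ] F [-0.1 -0.7 -0. ] w 0.0391
[-0.06  0.08 -0.02]
```

Run:
```python
from h import *
x,y=.532,.164; z=.09
r.movel([x,y,z]); c=[x,y]
for ax in (0,1):
    e=[]
    for sg in (1,-1):
        p=list(c); p[ax]+=sg*.003
        h=r.movel([*p,z],max_speed=.02,max_force=2.5); s=state(); e.append(s['tool_pos'][ax]); print(ax,sg,h,np.round(s['tool_pos'],4),np.round(s['ft_force'],1))
        r.movel([*c,z],max_speed=.05)
    c[ax]=float(np.mean(e))
    r.movel([*c,z],max_speed=.05)
print('centre',c); r.pause(.1); st()
h=r.movel([*c,.048],max_speed=.05,max_force=6); st(f'home {h}')
```

```text
0 1 True [0.5325 0.1639 0.0891] [-0.6  0.1 -0.8]
0 -1 True [0.5298 0.164  0.0901] [ 3.9 -0.   1.1]
1 1 True [0.5309 0.1652 0.0896] [ 1.1 -0.9 -0. ]
1 -1 True [0.5308 0.1626 0.0896] [ 1.7  1.8 -0.5]
centre [0.5311389298995548, 0.1638818056762298]
 t 14.4 p [0.5311 0.1638 0.0899] F [-0.2  0.2 -0.7] w 0.0395
home True t 15.17 p [0.5307 0.1637 0.0494] F [-1.2  0.3  5.1] w 0.0393
```

Run:
```python
from h import *
r.set_gripper(.06); st('rel')
r.movel([.5309,.1638,.135],max_speed=.25); st('up')
x,y=.6075,-.2392
r.move_pose([x,y,.07],rot(150)); st('above')
print(r.movel([x,y,.025],max_speed=.12,max_force=6)); st('down')
r.set_gripper(.025); st('grip')
r.set_gripper(.045); 
r.movel([x,y,.025],rot=rot(60)); st('rot')
r.set_gripper(.025); st('grip2')
r.movel([x,y,.15],max_speed=.25); st('lift')
for n in ("scene","top"):
    p=imaging.camera(n); cv2.imwrite(f'pics/{n}3.png',p['image'][:,:,::-1])
```

```text
rel t 15.86 p [0.5301 0.1637 0.0491] F [-0.7  0.7  0.2] w 0.0597
up t 16.35 p [0.5311 0.1641 0.1356] F [ 0.5 -0.3 -0.6] w 0.0597
above t 18.23 p [ 0.6077 -0.2382  0.0697] F [ 0.4 -1.   0.1] w 0.06
False
down t 18.76 p [ 0.6076 -0.2391  0.0251] F [ 0.1 -0.1  0.1] w 0.06
grip t 19.36 p [ 0.6077 -0.2392  0.0253] F [0.1 0.  2.5] w 0.0328
rot t 21.63 p [ 0.6075 -0.2392  0.0251] F [-0.3 -0.3  1. ] w 0.0448
grip2 t 22.03 p [ 0.6074 -0.2392  0.025 ] F [-0.4 -0.3  0.1] w 0.0326
lift t 22.68 p [ 0.6074 -0.2389  0.1498] F [ 0.6  0.8 -1.5] w 0.033
```

View pics/scene3.png

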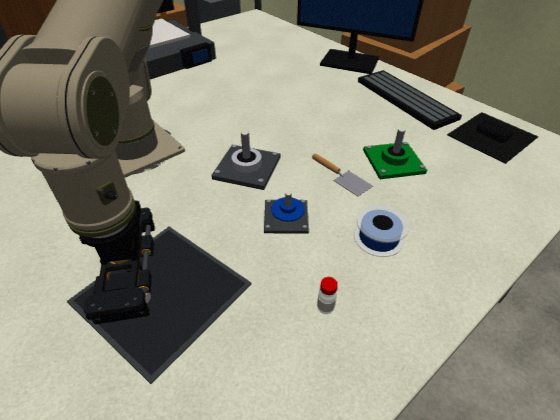

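The flange sits flat on the small stand at (288,210) with the spindle standing through it. The spacer is in the gripper, hidden behind it at about (120,290). I'll place it now.

Run:
```python
from h import *
x,y=.5310,.1639
r.move_pose([x,y,.125],rot(60)); r.movel([x,y,.112],max_speed=.1); r.pause(.15); st('pre')
h=r.movel([x,y,.092],max_speed=.04,max_force=5); s=st(f'in {h}')
if not h:
    h=r.movel([x,y,.0675],max_speed=.04,max_force=6); s=st(f'home {h}')
```

```text
pre t 24.73 p [0.5312 0.1635 0.1122] F [-0.2 -0.6 -0.1] w 0.0325
in False t 25.38 p [0.5311 0.1638 0.092 ] F [-0.  -0.3 -0.3] w 0.0326
home True t 25.94 p [0.5307 0.1639 0.0689] F [-0.2  0.3  4.7] w 0.0324
```

Run:
```python
from h import *
r.set_gripper(.065); st('rel')
r.movel([.5309,.1639,.135],max_speed=.25); st('up')
x,y=.4780,-.2608
r.move_pose([x,y,.07],rot(150)); st('above')
print(r.movel([x,y,.027],max_speed=.12,max_force=6)); st('down')
r.set_gripper(.035); st('grip')
r.set_gripper(.056); 
r.movel([x,y,.027],rot=rot(60)); st('rot')
r.set_gripper(.035); st('grip2')
r.movel([x,y,.15],max_speed=.25); st('lift')
p=imaging.camera('scene'); cv2.imwrite(f'pics/scene4.png',p['image'][:,:,::-1])
im=p['image'][170:230,250:330,::-1]; cv2.imwrite('pics/crop5.png',cv2.resize(im,None,fx=8,fy=8,interpolation=cv2.INTER_CUBIC))
```

```text
rel t 26.78 p [0.5303 0.1639 0.0688] F [-0.3  0.4 -0.3] w 0.065
up t 27.2 p [0.5312 0.1642 0.1357] F [-0.  -0.3  0.5] w 0.065
above t 29.14 p [ 0.4782 -0.2602  0.0698] F [-0.6  0.5  0.3] w 0.0649
False
down t 29.65 p [ 0.478  -0.2609  0.0271] F [ 0.3 -0.8  0.7] w 0.0648
grip t 30.18 p [ 0.4783 -0.2608  0.0274] F [-0.4  1.4  5.5] w 0.0429
rot t 32.48 p [ 0.478  -0.2608  0.027 ] F [-0.4  0.   0.1] w 0.056
grip2 t 32.89 p [ 0.478  -0.2608  0.027 ] F [0.1 0.3 0.3] w 0.0432
lift t 33.53 p [ 0.478  -0.2604  0.1497] F [ 0.3  0.7 -0.3] w 0.0429
```

View pics/crop5.png

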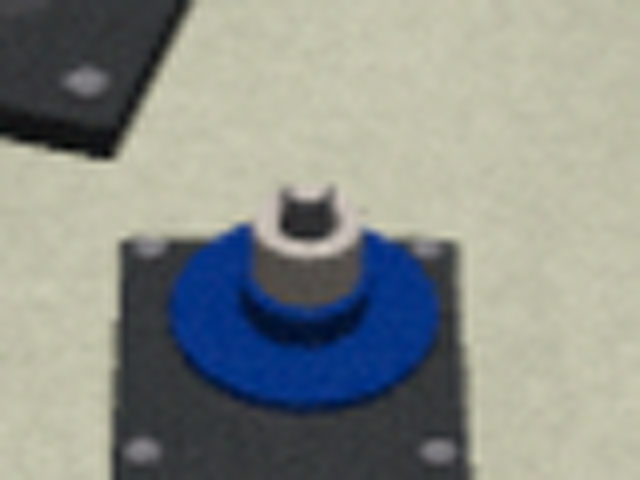

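View pics/scene4.png

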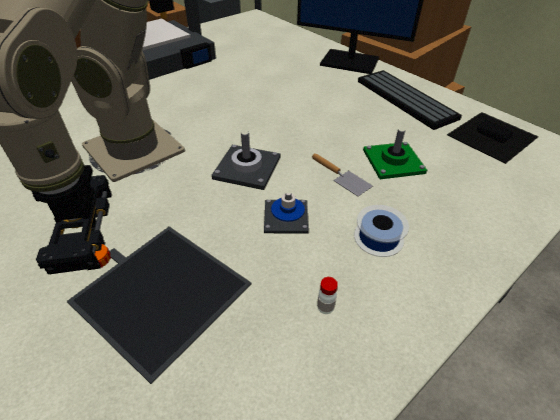

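The spacer sits flat on the hub at crop (305,250), with the spindle showing through it. The cap is in the jaws at scene (100,256). I'll place it now.

Run:
```python
from h import *
x,y=.5310,.1639
r.move_pose([x,y,.13],rot(60)); r.movel([x,y,.113],max_speed=.1); r.pause(.15); st('pre')
h=r.movel([x,y,.102],max_speed=.04,max_force=5); s=st(f'in {h}')
if not h:
    h=r.movel([x,y,.0915],max_speed=.03,max_force=6); s=st(f'home {h}')
```

```text
pre t 35.62 p [0.5313 0.1636 0.1133] F [ 0.2  0.2 -0.6] w 0.0428
in False t 36.05 p [0.5309 0.1638 0.1018] F [ 0.5  0.1 -0.9] w 0.0428
home True t 36.4 p [0.5312 0.164  0.0928] F [0.4 0.4 5.8] w 0.0429
```

Contact came at 0.0928, against 0.093 expected. I'll release, retreat clear of the view and check.

Run:
```python
from h import *
r.set_gripper(.07); st('rel')
r.movel([.531,.1639,.17],max_speed=.25); st('up')
r.move_pose([.478,-.2608,.2],rot(60)); st('away')
c=[]
for n,(u,v) in (("scene",(287,200)),("top",(276,214))):
    p=imaging.camera(n); cv2.imwrite(f'pics/{n}5.png',p['image'][:,:,::-1])
    c.append(cv2.resize(p['image'][v-30:v+30,u-30:u+30,::-1],(400,400),interpolation=cv2.INTER_CUBIC))
    for d in boxes_of('cap',p): print(n,np.round(d['at'],4),round(d['confidence'],2))
cv2.imwrite('pics/crop6.png',np.hstack(c)); st()
```

```text
rel t 37.17 p [0.5308 0.1639 0.0926] F [0.1 0.6 0.2] w 0.0696
up t 37.63 p [0.5312 0.1642 0.1706] F [-0.2  0.3 -0.7] w 0.0702
away t 39.22 p [ 0.4787 -0.2594  0.1997] F [ 0.7 -0.6  0.1] w 0.0702
scene [0.5382 0.1635 0.0912] 0.49
top [0.5307 0.1727 0.0963] 0.73
 t 39.42 p [ 0.4785 -0.2599  0.1998] F [0.2 0.1 1. ] w 0.0696
```

View pics/crop6.png

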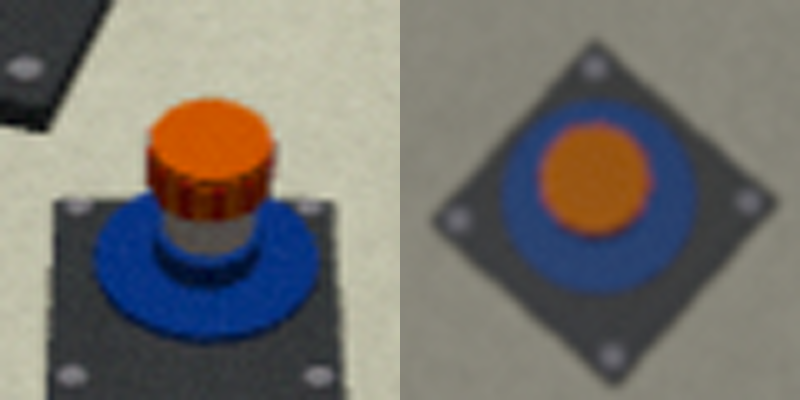

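View pics/scene5.png

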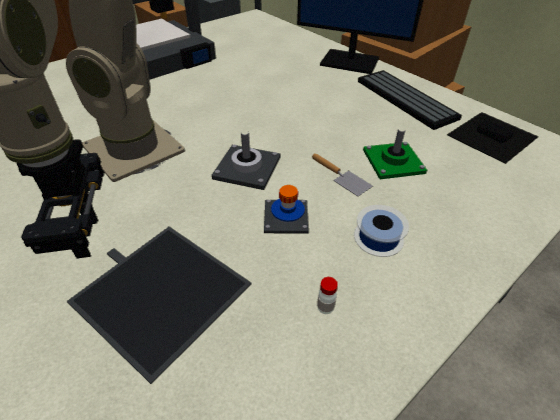

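The stack stands straight: orange cap at crop (210,150), white spacer below it at (208,235), blue flange flat on the boss. The spool (381,231), jar (328,291) and scraper (342,175) have not moved. I'll hand the job in.

Run:
```python
from h import *
r.finish_job(); st()
```

```text
the job is handed in; nothing more can be done
the job is handed in; nothing more can be done
```

The hub is built on the small dark stand: blue flange hub up, then the white spacer, then the orange cap. All three are released, and I handed the job in at about 39.4 s of the 72 s. `finish_job` gives no verdict.

- **Finding the spindle:** I located it from the averaged camera pictures and with the flange held above it. Light sideways touches (up to 3.9 N) put it at about (0.531, 0.164).
- **Fit:** Each part went on at the first try. Each stopped on about 5–6 N, within 0.2 mm of the height expected for fully home: tool centre point (TCP) 49.4, 68.9 and 92.8 mm, against 49.5, 69 and 93 mm.
- **Last pictures:** The stack looks upright and flat. The spool, glue jar and scraper look unmoved, and the arm was well clear.
- **Disagreements:**
  - My measurements from the two cameras differed by about 2 mm on the stand.
  - The top view was too faint to confirm the spindle offset, so I relied on the scene view and the touches.
  - The network's final cap position was 7–9 mm off the spindle axis, in different directions for the two cameras. I discounted it because both close crops show the cap seated.
  - One sideways touch probably triggered early, on noise.

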